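Set the bell timer for a ring glue-up

ROBOT

A 6-joint arm with a two-finger parallel gripper is mounted at the origin on a cart in front of the work surface, level with it; the furniture and walls round the work are solid. World frame = base frame: x ahead of the robot, y to its left, z up, the work surface at z = 0. Lengths are in m, angles in rad, forces in N, time in s.
With the tool pointing down it reaches from about 0.275 to 0.75 m from the base axis. Payload 10.2 kg.
Tool frame: the origin (TCP) lies midway between the tips of the shut fingers; the grasp point (between the pads) lies 19 mm behind it (manip.pinch_z is the distance from the TCP to the grasp point, in m); z points along the fingers, y is the direction in which the jaws open and shut (so a half turn about z gives the same grasp; the last joint's range is limited). The gripper opens to 88 mm and grips with 3 to 60 N. Pads are 18 mm wide; open, the fingers measure 123 mm over their backs; the gripper's body (75 mm by 187 mm) begins 45 mm behind the grasp point.
Start: joints at [1.058, 0.313, 1.498, -0, 1.331, -0.223], TCP at [0.15, 0.503, 0.239] pointing down, gripper open.
Joint ranges: [-2.94, 2.94], [-0.97, 2.17], [0.19, 2.56], [-1.23, 4.37], [0.02, 3.11], [-2.88, 2.88]. Speed limits (rad/s): [2.39, 2.39, 3.01, 3.14, 3.14, 3.14].

INTERFACE

Orientations are given as a rotation vector (axis times angle).
In Python, from station import manip gives the robot as it stands.
- The arm moves only by the tool jog_arm, never from a script. Its argument "steps" is a list of rows, each a list of 3 entries, a list of its own where there are three numbers: the shift along the tool's x, y, z in m, then the turn, a rotation vector about the tool's x, y, z in degrees, then the finger opening in m, from 0 to 0.0881. A call has exactly 8 rows; each row shifts and turns the commanded pose from where the row before left it, along the tool's axes as they then stand; what a row does not reach is not made up. A row lasts 1/12 s, in which the tool goes at most 41.7 mm and 7.16 degrees, less where a joint would pass 70% of its speed; a pose out of reach is approached as far as the arm can. A call with a gripper value outside its range is refused whole. The fingers move at their own pace and stop on an object; the grip force is fixed at half the most. Time passes only in rows, so rows that do not move let the fingers close, or fill a call up. It gives the time, the measured TCP pose, the force and the opening at its end, in the units of the state.
- manip.state(): the state, without advancing time (a new reading comes with each control period).
- manip.camera(name): name is "side" or "top"; returns a dict with "img" (480x640x3 uint8, blue, green, red), "camera_matrix" (3x3 intrinsics, pixels), "pose" (4x4, takes a point from camera to world coordinates). Camera axes: x right, y down, z forward; pixel columns grow to the right and rows downward; lengths in m; the calibration is good to about 2 mm. A picture is of the moment at which its call begins. There is no depth.
- manip.finish_job(): hands the job in, once; it reports no verdict.
Trained networks look in a picture, given as the dict that the camera call returned (one of the last four; its "shot" number tells which), for a name from the list of things; names that differ only in an ending like _2 or _b are one class to them, and where a whole thing is asked for, a point or a joint stands for the part that bears it (a point fixed in the world has none). Each returns a list of dicts, best first, with "score" (0 to 1); they miss things now and then, are a little off and sometimes report something else, mostly with a low value. They report only what shows in the picture. A call takes as long as a camera call.
- manip.boxes_of(picture, query): "pixel" ([column, row] in pixels, amid what is visible of it).
- manip.tip_of(picture, query): "pixel" ([column, row] in pixels: a listed point, or the origin of a listed thing).
The state is a dict: "t": time; "joint_positions": joint angles; "qd": joint speeds; "effort": joint torques, N m; "eef_pos": TCP position; "orientation": TCP orientation; "ft_force": force on the tool from outside, world axes, zero at the start; "wrist_torque": the same for the moment, N m; "opening": opening from 0.0 (shut) to 1.0 (fully open).
Only numpy, scipy, OpenCV 4.12 (cv2) and the standard library are available. Lean on these libraries where they do the work, as an engineer would, in place of code of your own. Each camera call takes 0.05 s, during which the arm holds its last target.

TASK

The ring in the wooden clamp has just been glued and needs ten minutes. Stand the bell timer on the middle of the blue rubber pad, since on the bare bench it skids round too easily when wound. There, pressing steadily down on the dial (or the case just turns along with it), wind the dial clockwise past the red top mark and then turn it back down to the ten-minute mark; do not lean hard on the timer, leave it standing upright on the pad, and leave the other things where they are.

Things in the scene. Friction and masses are not known exactly. Their poses are not given: they have to be found in the camera images.
- timer: bell timer, loose, about 0.3 kg: squat green round case, 77 mm diameter, steel band, white scale plate on top at 29 mm, four smooth steel feet. Origin: centre of its underside, z up. A coaxial black dial stands on it from 32 to 62 mm up. The feet grip on the pad and skid more easily on the bare bench. It must never press on the pad with more than 30 N.
- timer_dial (a joint): dial angle in the case, rad: 0 at the 0 tick, growing clockwise seen from above, 0.1745 a minute; 10 min = 1.745, red top mark = 2.618, dead stop 2.967; starts at 0.05 to 0.7. Spring and brake: winding takes 0.17 to 0.25 N m, turning back about 0.1; it stays where let go. Unless the dial is pressed down too (about 16 N; 5 N is too little), the case turns along with it.
- dial_grip (a point): a point on the dial's axis, 53 mm above the timer's underside, at the height to grip. The dial is a fluted black drum, 44 mm diameter, 30 mm high, its top 9 mm above this point, the case's collar 24 mm below it; it may be gripped across in any direction.
- pointer (a point): outer end of the red pointer line on the flat aluminium top of the dial, 20 mm from the axis, 62 mm above the timer's underside
- ten_mark (a point): the ten-minute tick on the case's white plate, 34 mm from the axis, 29 mm up. The scale has 16 ticks, one a minute, ten degrees apart, clockwise seen from above; those at 0, 5 and 10 are long, broad and black, the last (15, the top mark) is long and red. The 0 tick lies 255 degrees counter-clockwise from the case's x axis.
- pad: the blue square silicone-rubber pad with a thin rib round its edge, 120 x 120 x 8 mm, fixed to the bench. Origin: centre of its underside; its top is 8 mm above it and gives about 1 mm per 10 N. Closing hard and off-centre on the dial rocks the timer and can load the pad as much as leaning on it: close softly first.
- glued_ring_clamp: wooden ring clamp with a brass ring in its jaws, 36 x 110 x 21 mm, lying loose on the bench; origin at the centre of its underside. Leave it alone.
- blue_bottle: blue bottle with a black cap, 42 mm diameter, 85 mm high, standing loose on the bench; origin at the centre of its underside. Leave it alone.
- loupe: small folding loupe, black and steel, 66 x 40 x 12 mm, lying loose on the bench; origin at the centre of its underside. Leave it alone.

How it is judged:
By the outcome, as a careful person would: the job done as asked, in the order asked, and still so for the second after the job is handed in, with the robot touching nothing.
It also fails if it takes over 72 s, if anything falls off the work surface, if the arm or the gripper's body presses on something with over 40 N, if the wrist force passes 120 N, or if a joint passes its speed limit or range.

## Working session

There is one attempt and no reset: what is moved stays moved. The work goes in short steps, Python scripts to look and compute and a tool call to move; the robot and the scene stay as the last step left them, time stands still between calls to the robot, and variables do not carry over. Pictures are saved under pics/ and viewed, and the job is handed in when it is done.

Besides the shell and the picture viewer there is one more tool, called after "Emit:" in YAML: its name, and indented under it one key for each argument. jog_arm: Moves the arm, as the interface text tells. Its arguments: {"type":"object","properties":{"steps":{"type":"array","items":{"type":"array"}}},"required":["steps"]}

```bash
ls; mkdir -p pics
cat > h.py <<'E'
import numpy as np, cv2
from station import manip
def proj(c,P):
    T=np.linalg.inv(c["pose"]);p=T[:3,:3]@np.array(P)+T[:3,3];q=c["camera_matrix"]@p;return q[:2]/q[2]
def onz(c,px,z):
    d=c["pose"][:3,:3]@np.linalg.inv(c["camera_matrix"])@np.array([px[0],px[1],1.]);o=c["pose"][:3,3]
    return o+d*(z-o[2])/d[2]
def tri(c1,p1,c2,p2):
    A=[];b=[]
    for c,p in((c1,p1),(c2,p2)):
        d=c["pose"][:3,:3]@np.linalg.inv(c["camera_matrix"])@np.array([p[0],p[1],1.]);d/=np.linalg.norm(d)
        M=np.eye(3)-np.outer(d,d);A.append(M);b.append(M@c["pose"][:3,3])
    return np.linalg.lstsq(np.vstack(A),np.hstack(b),rcond=None)[0]
E
python3 - <<'E'
from h import *
np.set_printoptions(precision=4,suppress=True)
t=manip.camera("top");s=manip.camera("side")
cv2.imwrite("pics/t0.png",t["img"]);cv2.imwrite("pics/s0.png",s["img"])
print(t["pose"],t["camera_matrix"],s["pose"])
Z=dict(timer=0,dial_grip=.053,pointer=.062,ten_mark=.029,pad=0,glued_ring_clamp=0,blue_bottle=0,loupe=0)
for q,z in Z.items():
    for n,c in(("t",t),("s",s)):
        for r in manip.tip_of(c,q)[:2]: print(q,n,np.array(r["pixel"]),round(r["score"],2),onz(c,r["pixel"],z))
print(manip.state())
E
```

```text
pics
[[-0.0104 -0.9966  0.0816  0.4648]
 [-0.9995  0.0128  0.0286  0.1134]
 [-0.0296 -0.0813 -0.9962  1.0227]
 [ 0.      0.      0.      1.    ]] [[605.7934   0.     316.3192]
 [  0.     605.7934 233.7332]
 [  0.       0.       1.    ]] [[ 0.9685 -0.1551  0.1949  0.3749]
 [-0.2489 -0.5712  0.7821 -0.5534]
 [-0.01   -0.806  -0.5919  0.5611]
 [ 0.      0.      0.      1.    ]]
timer t [458.8 273.7] 0.6 [ 0.4785 -0.0951  0.    ]
timer s [307.8 355.2] 0.58 [ 0.4801 -0.0948  0.    ]
dial_grip t [463.2 272.3] 0.82 [ 0.4799 -0.0913  0.053 ]
dial_grip s [310.3 327.4] 0.81 [ 0.4866 -0.0876  0.053 ]
pointer t [481.7 274.9] 0.73 [ 0.4754 -0.1181  0.062 ]
pointer s [307.  338.5] 0.81 [ 0.4747 -0.1156  0.062 ]
ten_mark t [452.5 291. ] 0.68 [ 0.4502 -0.0782  0.029 ]
ten_mark s [289.  340.6] 0.81 [ 0.4537 -0.0836  0.029 ]
ten_mark s [340.9 209.1] 0.52 [0.6429 0.257  0.029 ]
pad t [314.7 256.9] 0.8 [0.5094 0.1459 0.    ]
pad s [300.4 258.9] 0.85 [0.5245 0.1444 0.    ]
pad s [311.1 352.5] 0.47 [ 0.4864 -0.0909  0.    ]
glued_ring_clamp t [348.  159.3] 0.56 [0.6756 0.0873 0.    ]
blue_bottle t [451.1 168.9] 0.87 [ 0.6562 -0.0873  0.    ]
blue_bottle s [414.5 330.3] 0.84 [ 0.6623 -0.0895  0.    ]
loupe t [218.4 175.1] 0.73 [0.6518 0.3098 0.    ]
loupe s [342.5 209. ] 0.54 [0.6612 0.3006 0.    ]
{'t': 0.9, 'joint_positions': array([ 1.0575,  0.3129,  1.4977,  0.    ,  1.331 , -0.2234]), 'qd': array([-0.0002, -0.0016, -0.0009, -0.    ,  0.0004, -0.0013]), 'effort': array([  0.0021, -40.2125, -25.2407,   0.0696,   0.032 ,   0.    ]), 'eef_pos': array([0.1501, 0.5031, 0.2387]), 'orientation': array([-0.4537, -3.1086,  0.    ]), 'ft_force': array([-0.6886,  1.3361, -0.0324]), 'wrist_torque': array([ 0.0356, -0.0004, -0.0185]), 'opening': 0.9988789095177749}
```

View pics/t0.png

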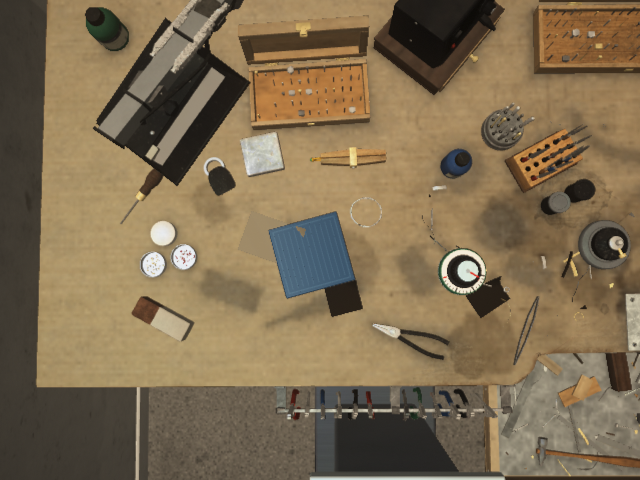

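View pics/s0.png

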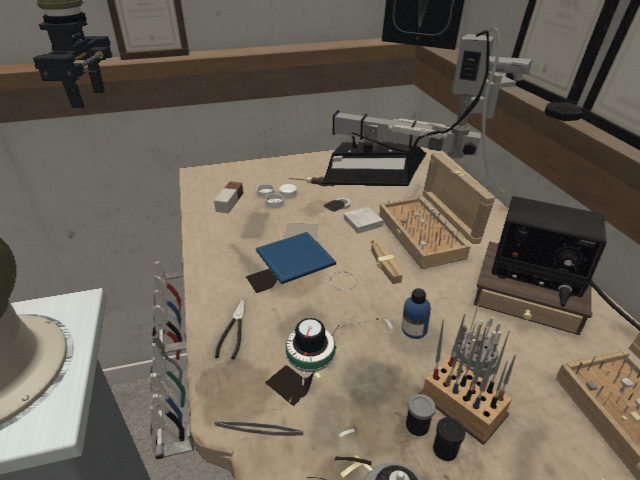

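Run:
```python
import cv2
a=cv2.imread("pics/t0.png");b=cv2.imread("pics/s0.png")
a=cv2.resize(a[230:320,405:515],None,fx=6,fy=6,interpolation=cv2.INTER_CUBIC)
cv2.imwrite("pics/t0z.png",a)
b=cv2.resize(b[290:390,250:370],None,fx=6,fy=6,interpolation=cv2.INTER_CUBIC)
cv2.imwrite("pics/s0z.png",b)
```

```text
(no output)
```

View pics/t0z.png

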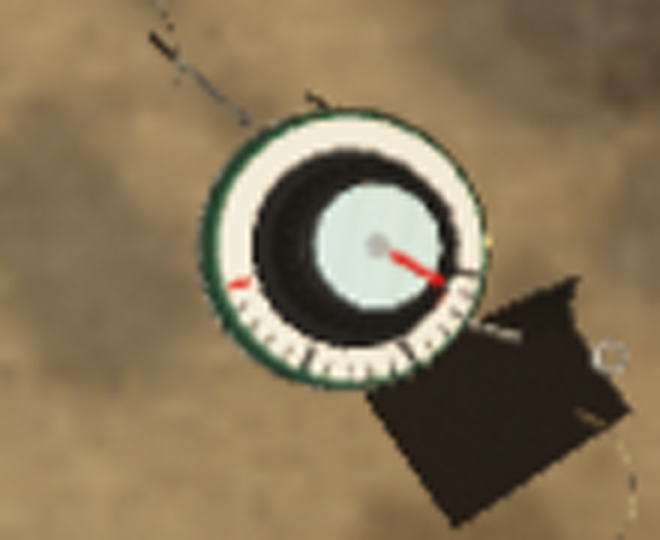

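View pics/s0z.png

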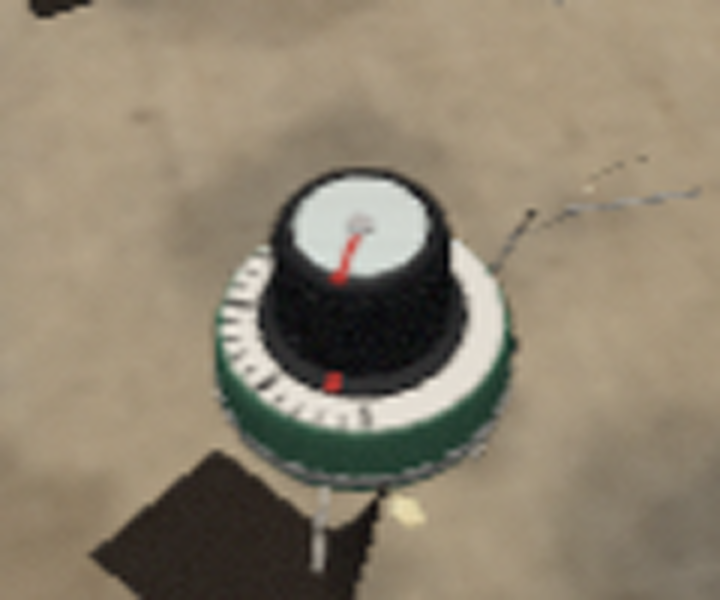

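```bash
cat >> h.py <<'E'
from scipy.optimize import least_squares
def fit(c,ticks,ptr,ctr,z0=0.0):
    # ticks {minute:px}; returns x,y,yaw, radius, dial angle
    def mod(p):
        r=[]
        for m,px in ticks.items():
            a=p[2]+np.radians(255-10*m); r+=list(proj(c,[p[0]+p[3]*np.cos(a),p[1]+p[3]*np.sin(a),z0+.029])-px)
        if ctr is not None: r+=list(proj(c,[p[0],p[1],z0+.062])-ctr)
        return np.array(r)
    g=onz(c,np.mean(list(ticks.values()),0) if ctr is None else ctr,z0+.05)
    best=min((least_squares(mod,[g[0],g[1],y,.034]) for y in(0,1.5,3,4.5)),key=lambda s:s.cost)
    p=best.x
    w=onz(c,ptr,z0+.062); cc=p[:2] if ctr is None else onz(c,ctr,z0+.062)[:2]
    h=np.arctan2(w[1]-cc[1],w[0]-cc[0])
    return p,np.degrees(p[2]),best.fun.round(1),(p[2]+np.radians(255)-h)%(2*np.pi)
E
python3 - <<'E'
from h import *
np.set_printoptions(precision=4,suppress=True)
t=manip.camera("top");s=manip.camera("side")
f=lambda x,y:np.array([405-.42+x/6,230-.42+y/6]); g=lambda x,y:np.array([250-.42+x/6,290-.42+y/6])
print(fit(t,{0:f(465,270),5:f(410,350),10:f(308,360),15:f(238,284)},f(443,285),f(378,245)))
print(fit(s,{0:g(365,415),5:g(266,383),10:g(237,302),},g(338,277),g(361,224)))
im=t["img"];hsv=cv2.cvtColor(im,cv2.COLOR_BGR2HSV);m=cv2.inRange(hsv,(98,100,40),(115,255,255));
n,l,st,ce=cv2.connectedComponentsWithStats(m)
# pad quad
for c in(t,s):
    hsv=cv2.cvtColor(c["img"],cv2.COLOR_BGR2HSV);m=cv2.inRange(hsv,(95,90,40),(118,255,255))
    r=manip.tip_of(c,"pad")[0]["pixel"]
    n,l,st,ce=cv2.connectedComponentsWithStats(m);i=l[int(r[1]),int(r[0])]
    if i==0: print("no");continue
    h=cv2.convexHull(np.argwhere(l==i)[:,::-1].astype(np.int32))
    q=cv2.approxPolyDP(h,6,True)[:,0]; W=np.array([onz(c,x,.009) for x in q]);print(q.tolist(),W,W.mean(0),st[i],[np.linalg.norm(W[k]-W[k-1]) for k in range(len(W))])
E
```

```text
(array([ 0.4827, -0.0959,  3.1971, -0.032 ]), np.float64(183.18192899324322), array([ 0.3,  0. , -0.2,  0.2,  0.1, -0.4,  0. ,  0.2, -0.3, -0. ]), np.float64(3.5058826032908392))
(array([ 0.4839, -0.0947,  3.1857, -0.0321]), np.float64(182.52542957179656), array([ 0.2,  0.1, -0.1, -0.2,  0.1,  0. , -0.1,  0. ]), np.float64(3.4829324434195676))
[[353, 279], [287, 297], [269, 231], [335, 213]] [[0.4715 0.0822 0.009 ]
 [0.4427 0.1925 0.009 ]
 [0.5536 0.2222 0.009 ]
 [0.5825 0.1107 0.009 ]] [0.5126 0.1519 0.009 ] [ 269  213   85   85 4648] [np.float64(0.11467473144706802), np.float64(0.11406405831747905), np.float64(0.11476945053907465), np.float64(0.11518165092675513)]
[[335, 263], [281, 282], [257, 248], [307, 233]] [[0.5836 0.1033 0.009 ]
 [0.472  0.0758 0.009 ]
 [0.4455 0.1908 0.009 ]
 [0.5557 0.2156 0.009 ]] [0.5142 0.1464 0.009 ] [ 257  233   79   50 2257] [np.float64(0.11572289534932104), np.float64(0.1150064701032989), np.float64(0.1180345312854722), np.float64(0.11302147417878011)]
```

Run:
```python
from h import *
from scipy.optimize import minimize
np.set_printoptions(precision=4,suppress=True)
for nm in("top","side"):
    c=manip.camera(nm)
    hsv=cv2.cvtColor(c["img"],cv2.COLOR_BGR2HSV);m=cv2.inRange(hsv,(95,70,25),(120,255,255))
    r=manip.tip_of(c,"pad")[0]["pixel"]
    n,l,st,ce=cv2.connectedComponentsWithStats(m);i=l[int(r[1]),int(r[0])]
    M=(l==i).astype(np.uint8); M=cv2.resize(M,None,fx=4,fy=4,interpolation=cv2.INTER_NEAREST)
    def cost(p):
        co,si=np.cos(p[2]),np.sin(p[2]);P=[]
        for a in(-1,1):
            for b in(-1,1):
                for z in(0,.008): P.append((proj(c,[p[0]+.06*(a*co-b*si),p[1]+.06*(a*si+b*co),z])+.5)*4-.5)
        h=cv2.convexHull(np.array(P,np.float32)).round().astype(np.int32)
        I=np.zeros_like(M);cv2.fillPoly(I,[h],1)
        return np.count_nonzero(I!=M)/M.sum()
    o=minimize(cost,[.513,.149,.26],method="Nelder-Mead",options=dict(initial_simplex=[[.513,.149,.26],[.52,.149,.26],[.513,.155,.26],[.513,.149,.32]]))
    print(nm,o.x,o.fun)
    v=c["img"].copy()
    cv2.imwrite("pics/m_%s.png"%nm,cv2.resize(np.hstack([M[::2,::2]*255]),(640,480)))
```

```text
top [0.5137 0.1522 0.2609] 0.05367028911215911
side [0.516  0.1545 0.2495] 0.08193117672600955
```

Emit:
jog_arm:
  steps:
    - [[-0.0204, -0.0199, 0], [0, 0, 0], 0.088]
    - [[-0.0204, -0.0199, 0], [0, 0, 0], 0.088]
    - [[-0.0204, -0.0199, 0], [0, 0, 0], 0.088]
    - [[-0.0204, -0.0199, 0], [0, 0, 0], 0.088]
    - [[-0.0204, -0.0199, 0], [0, 0, 0], 0.088]
    - [[-0.0204, -0.0199, 0], [0, 0, 0], 0.088]
    - [[-0.0204, -0.0199, 0], [0, 0, 0], 0.088]
    - [[-0.0204, -0.0199, 0], [0, 0, 0], 0.088]

```text
t: 1.97
eef_pos: [0.2613, 0.3027, 0.2389]
orientation: [0.453, 3.108, 0.001]
ft_force: [-0.0, 0.3, -0.1]
opening: 1.001
```

Emit:
jog_arm:
  steps:
    - [[-0.0204, -0.0199, 0], [0, 0, 0], 0.088]
    - [[-0.0204, -0.0199, 0], [0, 0, 0], 0.088]
    - [[-0.0204, -0.0199, 0], [0, 0, 0], 0.088]
    - [[-0.0204, -0.0199, 0], [0, 0, 0], 0.088]
    - [[-0.0204, -0.0199, 0], [0, 0, 0], 0.088]
    - [[-0.0204, -0.0199, 0], [0, 0, 0], 0.088]
    - [[-0.0204, -0.0199, 0], [0, 0, 0], 0.088]
    - [[-0.0204, -0.0199, 0], [0, 0, 0], 0.088]

```text
t: 2.63
eef_pos: [0.3723, 0.1033, 0.2389]
orientation: [0.454, 3.108, 0.0]
ft_force: [0.2, -0.0, -0.2]
opening: 0.997
```

Emit:
jog_arm:
  steps:
    - [[-0.0204, -0.0199, 0], [0, 0, 0], 0.088]
    - [[-0.0204, -0.0199, 0], [0, 0, 0], 0.088]
    - [[-0.0204, -0.0199, 0], [0, 0, 0], 0.088]
    - [[-0.0204, -0.0199, 0], [0, 0, 0], 0.088]
    - [[-0.0204, -0.0199, 0.01], [0, 0, 0], 0.088]
    - [[-0.0204, -0.0199, 0.02], [0, 0, 0], 0.088]
    - [[-0.0204, -0.0199, 0.03], [0, 0, 0], 0.088]
    - [[-0.0204, -0.0199, 0.04], [0, 0, 0], 0.088]

```text
t: 3.3
eef_pos: [0.4819, -0.0927, 0.1446]
orientation: [0.454, 3.105, -0.002]
ft_force: [1.4, -0.3, 0.1]
opening: 0.996
```

```bash
cat >> h.py <<'E'
from scipy.spatial.transform import Rotation as Ro
def delta(target):
    s=manip.state();return Ro.from_rotvec(s["orientation"]).inv().apply(np.array(target)-s["eef_pos"])
def st():
    s=manip.state();x=Ro.from_rotvec(s["orientation"]).as_matrix()
    print("t",round(s["t"],2),"p",s["eef_pos"].round(4),"yhead",np.degrees(np.arctan2(x[1,1],x[0,1])).round(2),"z",x[:,2].round(3),"J",s["joint_positions"].round(3),"F",s["ft_force"].round(2),"T",s["wrist_torque"].round(3),"op",round(s["opening"]*.0881,4))
E
python3 - <<'E'
from h import *
st();print(delta([.4833,-.0953,.034]).round(4))
E
```

```text
t 3.3 p [ 0.4819 -0.0927  0.1446] yhead 73.36 z [ 0.003 -0.002 -1.   ] J [-0.429  0.336  1.73  -0.     1.072 -1.71 ] F [ 1.39 -0.26  0.13] T [-0.028  0.015 -0.012] op 0.0878
[-0.0017 -0.002   0.1106]
```

Emit:
jog_arm:
  steps:
    - [[0, 0, 0.018], [0, 0, 0], 0.088]
    - [[0, 0, 0.018], [0, 0, 0], 0.088]
    - [[0, 0, 0.018], [0, 0, 0], 0.088]
    - [[0, 0, 0.018], [0, 0, 0], 0.088]
    - [[0, 0, 0.008], [0, 0, 0], 0.088]
    - [[0, 0, 0], [0, 0, 0], 0.088]
    - [[0, 0, 0], [0, 0, 0], 0.088]
    - [[0, 0, 0], [0, 0, 0], 0.088]

```text
t: 3.97
eef_pos: [0.4812, -0.0909, 0.0658]
orientation: [0.453, 3.107, -0.001]
ft_force: [0.1, -0.1, 1.6]
opening: 0.998
```

Run:
```python
from h import *
st();print(delta([.4833,-.0953,.034]).round(4))
s=manip.camera("side");t=manip.camera("top")
for c in (s,t):
  r=manip.tip_of(c,"dial_grip");print([(x["pixel"],x["score"],onz(c,x["pixel"],.053)) for x in r])
cv2.imwrite("pics/s1.png",cv2.resize(s["img"][220:400,200:440],None,fx=3,fy=3,interpolation=cv2.INTER_CUBIC))
```

```text
t 3.97 p [ 0.4812 -0.0909  0.0658] yhead 73.4 z [ 0.002 -0.001 -1.   ] J [-0.427  0.454  1.803  0.     0.883 -1.708] F [ 0.09 -0.09  1.62] T [ 0.031 -0.067 -0.019] op 0.0879
[-0.0032 -0.0036  0.0318]
[([307.8, 329.0], 0.51, array([ 0.48215783, -0.08978852,  0.053     ])), ([298.8, 256.9], 0.48, array([0.50886969, 0.08494296, 0.053     ]))]
[]
```

View pics/s1.png

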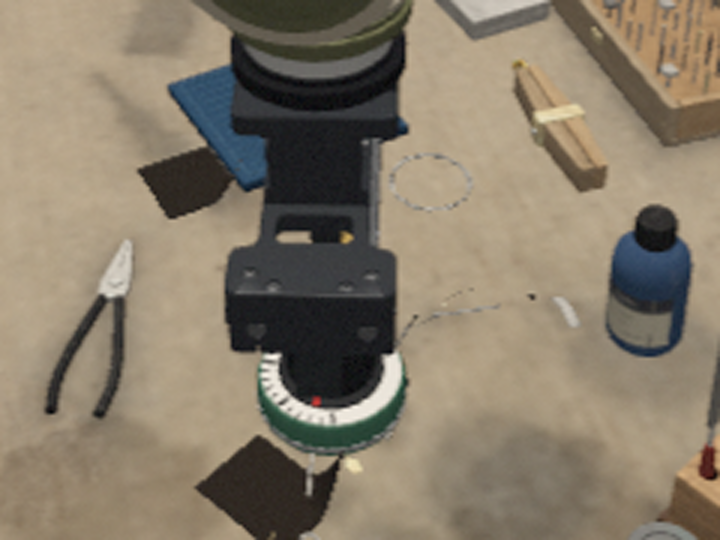

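Emit:
jog_arm:
  steps:
    - [[-0.0032, -0.0036, 0.0], [0, 0, 0], 0.088]
    - [[0, 0, 0.01], [0, 0, 0], 0.088]
    - [[0, 0, 0.01], [0, 0, 0], 0.088]
    - [[0, 0, 0.006], [0, 0, 0], 0.085]
    - [[0, 0, 0.004], [0, 0, 0], 0.075]
    - [[0, 0, 0], [0, 0, 0], 0.065]
    - [[0, 0, 0], [0, 0, 0], 0.058]
    - [[0, 0, 0], [0, 0, 0], 0.052]

```text
t: 4.83
eef_pos: [0.4828, -0.0951, 0.0349]
orientation: [0.453, 3.108, -0.0]
ft_force: [0.4, 0.0, -0.1]
opening: 0.684
```

Run:
```python
from h import *
st();print(delta([.4833,-.0953,.034]).round(4))
s=manip.camera("side")
cv2.imwrite("pics/s2.png",cv2.resize(s["img"][270:390,240:400],None,fx=5,fy=5,interpolation=cv2.INTER_CUBIC))
```

```text
t 4.83 p [ 0.4828 -0.0951  0.0349] yhead 73.4 z [ 0. -0. -1.] J [-0.433  0.513  1.813 -0.     0.815 -1.714] F [ 0.41  0.02 -0.09] T [ 0.01   0.054 -0.045] op 0.0603
[-0.0005 -0.      0.0009]
```

View pics/s2.png

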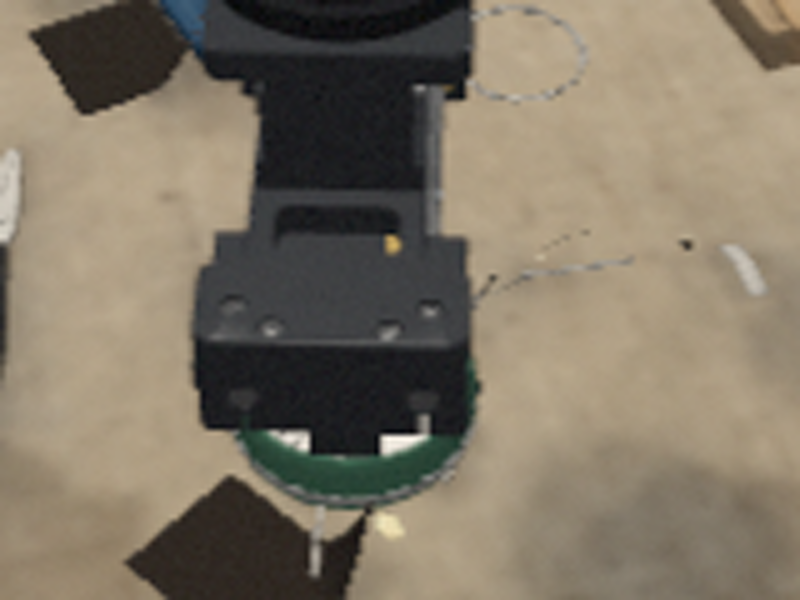

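Emit:
jog_arm:
  steps:
    - [[0, 0, 0], [0, 0, 0], 0.05]
    - [[0, 0, 0], [0, 0, 0], 0.048]
    - [[0, 0, 0], [0, 0, 0], 0.046]
    - [[0, 0, 0], [0, 0, 0], 0.045]
    - [[0, 0, 0], [0, 0, 0], 0.044]
    - [[0, 0, 0], [0, 0, 0], 0.0435]
    - [[0, 0, 0], [0, 0, 0], 0.043]
    - [[0, 0, 0], [0, 0, 0], 0.0425]

```text
t: 5.55
eef_pos: [0.4827, -0.095, 0.0349]
orientation: [0.454, 3.109, 0.0]
ft_force: [1.5, 2.0, 2.5]
opening: 0.495
```

Emit:
jog_arm:
  steps:
    - [[0, 0, 0], [0, 0, 0], 0.041]
    - [[0, 0, 0], [0, 0, 0], 0.039]
    - [[0, 0, 0], [0, 0, 0], 0.036]
    - [[0, 0, 0], [0, 0, 0], 0.033]
    - [[0, 0, 0], [0, 0, 0], 0.03]
    - [[0, 0, 0], [0, 0, 0], 0.03]
    - [[0, 0, 0], [0, 0, 0], 0.03]
    - [[0, 0, 0], [0, 0, 0], 0.03]

```text
t: 6.22
eef_pos: [0.4827, -0.095, 0.0348]
orientation: [0.454, 3.109, 0.0]
ft_force: [0.3, 3.1, 2.7]
opening: 0.489
```

Run:
```python
from h import *
st()
```

```text
t 6.22 p [ 0.4827 -0.095   0.0348] yhead 73.4 z [ 0.  0. -1.] J [-0.433  0.513  1.813  0.     0.815 -1.714] F [0.25 3.12 2.73] T [ 0.538 -0.119 -0.002] op 0.0431
```

Emit:
jog_arm:
  steps:
    - [[0, 0, -0.002], [0, 0, 0], 0.02]
    - [[0, 0, -0.004], [0, 0, 0], 0.02]
    - [[0, 0, -0.008], [0, 0, 0], 0.02]
    - [[0, 0, -0.012], [0, 0, 0], 0.02]
    - [[0, 0, -0.012], [0, 0, 0], 0.02]
    - [[0, 0, -0.01], [0, 0, 0], 0.02]
    - [[0, 0, -0.004], [0, 0, 0], 0.02]
    - [[0, 0, 0], [0, 0, 0], 0.02]

```text
t: 6.88
eef_pos: [0.483, -0.0953, 0.0878]
orientation: [0.453, 3.107, -0.001]
ft_force: [-0.4, -0.7, -4.0]
opening: 0.492
```

Run:
```python
from h import *
st();print(delta([.514,.153,.0868]).round(4))
s=manip.camera("side")
cv2.imwrite("pics/s3.png",cv2.resize(s["img"][230:390,230:430],None,fx=4,fy=3.75,interpolation=cv2.INTER_CUBIC))
```

```text
t 6.88 p [ 0.483  -0.0953  0.0878] yhead 73.4 z [ 0.002 -0.001 -1.   ] J [-0.433  0.423  1.779 -0.     0.938 -1.714] F [-0.39 -0.66 -3.97] T [ 0.016 -0.051 -0.035] op 0.0434
[0.0413 0.2468 0.0008]
```

View pics/s3.png

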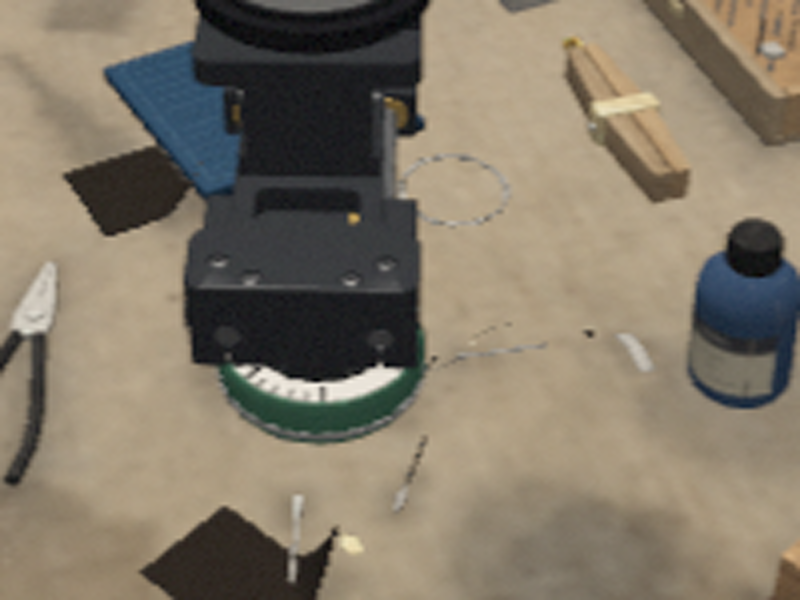

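Emit:
jog_arm:
  steps:
    - [[0.001, 0.006, 0], [0, 0, 0], 0.02]
    - [[0.002, 0.012, 0], [0, 0, 0], 0.02]
    - [[0.003, 0.018, 0], [0, 0, 0], 0.02]
    - [[0.004, 0.024, 0], [0, 0, 0], 0.02]
    - [[0.004, 0.024, 0], [0, 0, 0], 0.02]
    - [[0.004, 0.024, 0], [0, 0, 0], 0.02]
    - [[0.004, 0.024, 0], [0, 0, 0], 0.02]
    - [[0.004, 0.024, 0], [0, 0, 0], 0.02]

```text
t: 7.6
eef_pos: [0.5018, 0.0642, 0.0862]
orientation: [-0.453, -3.107, -0.0]
ft_force: [0.3, -0.4, -4.3]
opening: 0.491
```

Emit:
jog_arm:
  steps:
    - [[0.004, 0.024, 0], [0, 0, 0], 0.02]
    - [[0.004, 0.024, 0], [0, 0, 0], 0.02]
    - [[0.003, 0.018, 0], [0, 0, 0], 0.02]
    - [[0.0025, 0.013, 0], [0, 0, 0], 0.02]
    - [[0.0015, 0.008, 0], [0, 0, 0], 0.02]
    - [[0.0005, 0.003, 0], [0, 0, 0], 0.02]
    - [[0, 0, 0], [0, 0, 0], 0.02]
    - [[0, 0, 0], [0, 0, 0], 0.02]

```text
t: 8.27
eef_pos: [0.513, 0.1522, 0.0866]
orientation: [-0.454, -3.108, 0.0]
ft_force: [0.2, -0.3, -3.0]
opening: 0.49
```

Run:
```python
from h import *
st();print(delta([.514,.153,.0428]).round(4))
s=manip.camera("side");t=manip.camera("top")
cv2.imwrite("pics/s4.png",cv2.resize(s["img"][150:310,200:400],None,fx=4,fy=3.75,interpolation=cv2.INTER_CUBIC))
cv2.imwrite("pics/t4.png",cv2.resize(t["img"][150:350,220:420],None,fx=3,fy=3,interpolation=cv2.INTER_CUBIC))
for n,c in (("s",s),("t",t)):
  for q,z in(("pad",0),("timer",.053)):
    r=manip.tip_of(c,q);print(n,q,[(x["pixel"],round(x["score"],2),onz(c,x["pixel"],z).round(4)) for x in r[:2]])
```

```text
t 8.27 p [0.513  0.1522 0.0866] yhead 73.39 z [-0.001 -0.    -1.   ] J [ 0.069  0.504  1.649 -0.     0.989 -1.211] F [ 0.18 -0.34 -2.96] T [ 0.058 -0.037  0.001] op 0.0431
[-0.0008  0.001   0.0438]
s pad [([296.8, 255.9], 0.8, array([0.5197, 0.1558, 0.    ]))]
s timer [([293.5, 236.8], 0.73, array([0.5132, 0.1488, 0.053 ]))]
t pad []
t timer [([220.5, 174.0], 0.5, array([0.6439, 0.2962, 0.053 ]))]
```

View pics/s4.png

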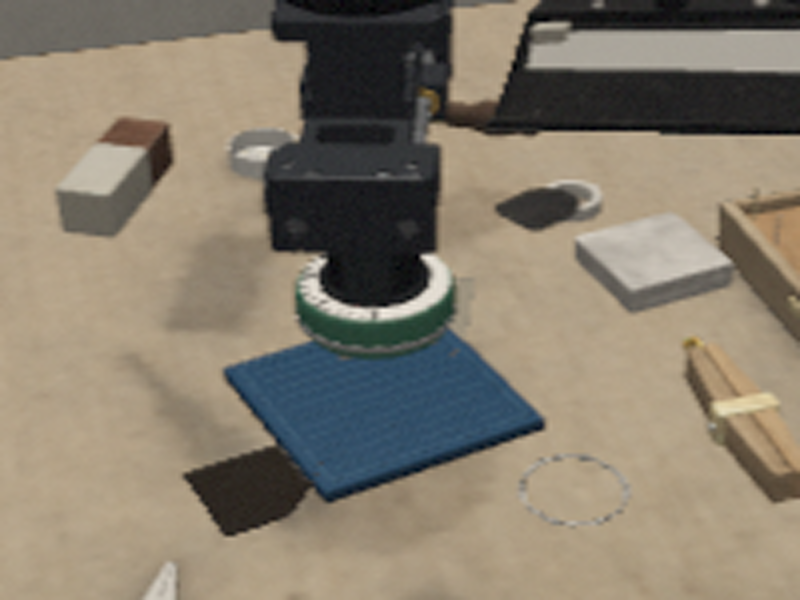

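View pics/t4.png

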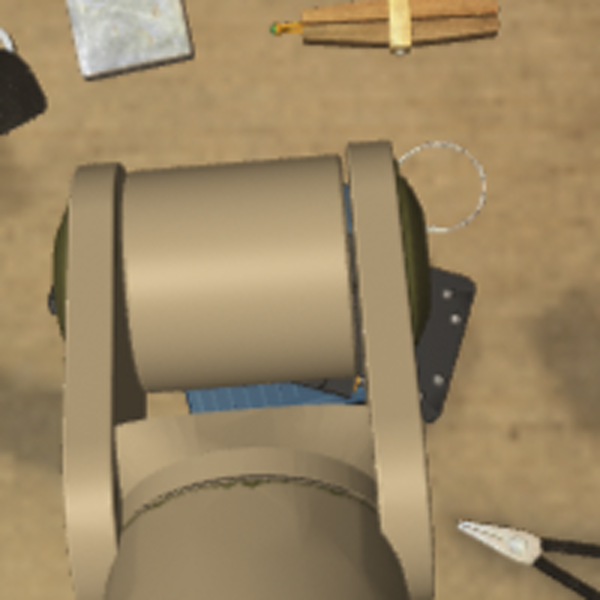

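Emit:
jog_arm:
  steps:
    - [[-0.001, 0.0013, 0.004], [0, 0, 0], 0.02]
    - [[0, 0, 0.008], [0, 0, 0], 0.02]
    - [[0, 0, 0.01], [0, 0, 0], 0.02]
    - [[0, 0, 0.008], [0, 0, 0], 0.02]
    - [[0, 0, 0.005], [0, 0, 0], 0.02]
    - [[0, 0, 0.003], [0, 0, 0], 0.02]
    - [[0, 0, 0.001], [0, 0, 0], 0.02]
    - [[0, 0, 0], [0, 0, 0], 0.02]

```text
t: 9.23
eef_pos: [0.5145, 0.1535, 0.0476]
orientation: [-0.454, -3.109, 0.0]
ft_force: [-0.0, 0.3, -2.6]
opening: 0.492
```

Run:
```python
from h import *
st()
s=manip.camera("side")
cv2.imwrite("pics/s5.png",cv2.resize(s["img"][180:300,220:380],None,fx=5,fy=5,interpolation=cv2.INTER_CUBIC))
```

```text
t 9.23 p [0.5145 0.1535 0.0476] yhead 73.4 z [-0. -0. -1.] J [ 0.072  0.567  1.67  -0.     0.906 -1.209] F [-0.01  0.28 -2.6 ] T [ 0.018  0.001 -0.037] op 0.0433
```

View pics/s5.png

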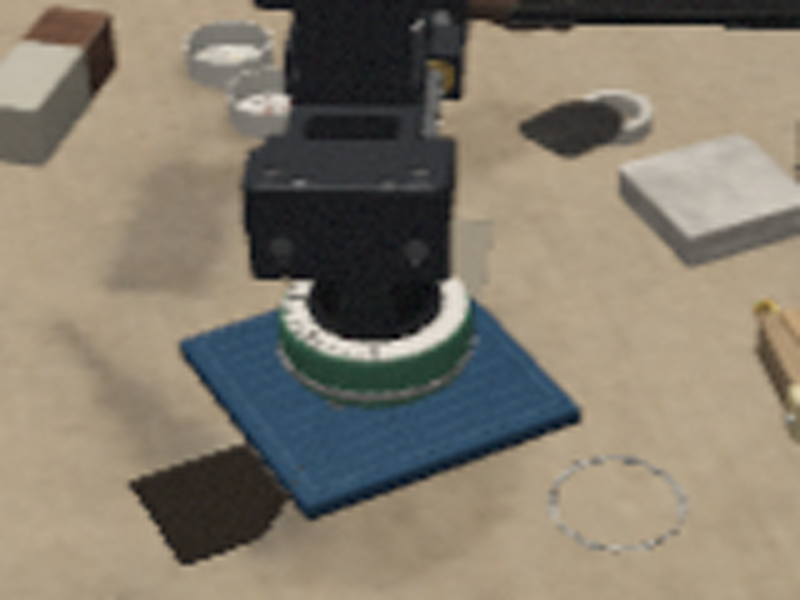

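Run:
```python
from h import *
s=manip.camera("side");v=cv2.resize(s["img"][180:300,220:380],None,fx=5,fy=5,interpolation=cv2.INTER_CUBIC)
S=lambda P:tuple(int(x) for x in ((proj(s,P)-[220,180]+.5)*5))
def circ(x,y,z,r,col):
    cv2.polylines(v,[np.array([S([x+r*np.cos(a),y+r*np.sin(a),z]) for a in np.linspace(0,6.28,60)],np.int32)],True,col,1)
circ(.5145,.1535,.0128,.0385,(0,0,255));circ(.5145,.1535,.0128+.029,.0385,(0,255,255))
for z in(0,.008):
    a=.257;P=[]
    for i,j in((-1,-1),(1,-1),(1,1),(-1,1)):
        P.append(S([.5145+.06*(i*np.cos(a)-j*np.sin(a)),.153+.06*(i*np.sin(a)+j*np.cos(a)),z]))
    cv2.polylines(v,[np.array(P)],True,(0,255,0),1)
cv2.imwrite("pics/s6.png",v)
```

```text
(no output)
```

View pics/s6.png

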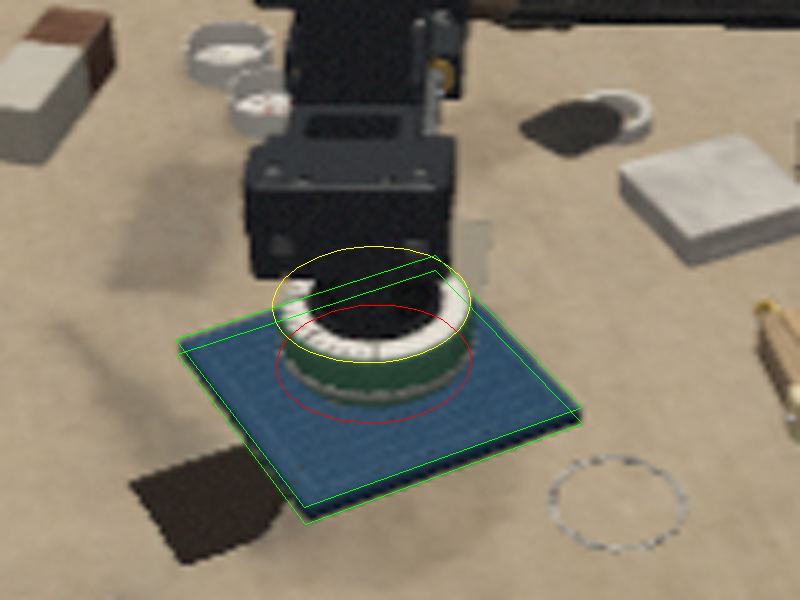

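Emit:
jog_arm:
  steps:
    - [[0, 0, 0.001], [0, 0, 0], 0.02]
    - [[0, 0, 0.001], [0, 0, 0], 0.02]
    - [[0, 0, 0.001], [0, 0, 0], 0.02]
    - [[0, 0, 0.001], [0, 0, 0], 0.02]
    - [[0, 0, 0.0005], [0, 0, 0], 0.02]
    - [[0, 0, 0.0005], [0, 0, 0], 0.02]
    - [[0, 0, 0], [0, 0, 0], 0.02]
    - [[0, 0, 0], [0, 0, 0], 0.02]

```text
t: 10.0
eef_pos: [0.5146, 0.1535, 0.0429]
orientation: [0.454, 3.109, -0.0]
ft_force: [-0.1, -0.1, -3.2]
opening: 0.494
```

Run:
```python
from h import *
st()
```

```text
t 10.0 p [0.5146 0.1535 0.0429] yhead 73.4 z [ 0. -0. -1.] J [ 0.072  0.574  1.672 -0.     0.895 -1.209] F [-0.05 -0.1  -3.19] T [-0.042  0.03  -0.039] op 0.0435
```

Not yet touching. Lower 1.5 mm more.

Emit:
jog_arm:
  steps:
    - [[0, 0, 0.0003], [0, 0, 0], 0.02]
    - [[0, 0, 0.0003], [0, 0, 0], 0.02]
    - [[0, 0, 0.0003], [0, 0, 0], 0.02]
    - [[0, 0, 0.0003], [0, 0, 0], 0.02]
    - [[0, 0, 0.0003], [0, 0, 0], 0.02]
    - [[0, 0, 0], [0, 0, 0], 0.02]
    - [[0, 0, 0], [0, 0, 0], 0.02]
    - [[0, 0, 0], [0, 0, 0], 0.02]

```text
t: 10.67
eef_pos: [0.5147, 0.1535, 0.0418]
orientation: [0.453, 3.108, 0.0]
ft_force: [-2.0, -0.9, 5.9]
opening: 0.486
```

Run:
```python
from h import *
st()
```

```text
t 10.67 p [0.5147 0.1535 0.0418] yhead 73.4 z [ 0.001 -0.    -1.   ] J [ 0.072  0.576  1.673 -0.     0.892 -1.209] F [-1.98 -0.91  5.92] T [-0.175  0.444 -0.05 ] op 0.0428
```

Emit:
jog_arm:
  steps:
    - [[0, 0, 0.0003], [0, 0, 0], 0.02]
    - [[0, 0, 0.0003], [0, 0, 0], 0.02]
    - [[0, 0, 0.0002], [0, 0, 0], 0.02]
    - [[0, 0, 0.0002], [0, 0, 0], 0.02]
    - [[0, 0, 0], [0, 0, 0], 0.02]
    - [[0, 0, 0], [0, 0, 0], 0.02]
    - [[0, 0, 0], [0, 0, 0], 0.02]
    - [[0, 0, 0], [0, 0, 0], 0.02]

```text
t: 11.33
eef_pos: [0.5149, 0.1535, 0.0412]
orientation: [0.453, 3.108, 0.0]
ft_force: [-3.7, -0.7, 9.3]
opening: 0.494
```

Run:
```python
from h import *
st()
```

```text
t 11.33 p [0.5149 0.1535 0.0412] yhead 73.41 z [ 0.001 -0.    -1.   ] J [ 0.072  0.577  1.673 -0.     0.891 -1.209] F [-3.7  -0.74  9.33] T [-0.229  0.704 -0.04 ] op 0.0435
```

Emit:
jog_arm:
  steps:
    - [[0.0002, 0, 0.0003], [0, 0, 0], 0.02]
    - [[0.0002, 0, 0.0003], [0, 0, 0], 0.02]
    - [[0.0002, 0, 0.0003], [0, 0, 0], 0.02]
    - [[0.0002, 0, 0.0003], [0, 0, 0], 0.02]
    - [[0, 0, 0], [0, 0, 0], 0.02]
    - [[0, 0, 0], [0, 0, 0], 0.02]
    - [[0, 0, 0], [0, 0, 0], 0.02]
    - [[0, 0, 0], [0, 0, 0], 0.02]

```text
t: 12.0
eef_pos: [0.5148, 0.1536, 0.0407]
orientation: [0.453, 3.106, 0.0]
ft_force: [-4.3, -2.6, 14.7]
opening: 0.492
```

Run:
```python
from h import *
st()
```

```text
t 12.0 p [0.5148 0.1536 0.0407] yhead 73.41 z [ 0.003 -0.    -1.   ] J [ 7.200e-02  5.770e-01  1.675e+00 -1.000e-03  8.870e-01 -1.209e+00] F [-4.29 -2.58 14.72] T [-0.484  0.584  0.009] op 0.0433
```

Emit:
jog_arm:
  steps:
    - [[0.0003, -0.0002, 0.0003], [0, 0, 0], 0.02]
    - [[0.0003, -0.0002, 0.0003], [0, 0, 0], 0.02]
    - [[0, 0, 0], [0, 0, 0], 0.02]
    - [[0, 0, 0], [0, 0, 3], 0.02]
    - [[0, 0, 0], [0, 0, 4], 0.02]
    - [[0, 0, 0], [0, 0, 4], 0.02]
    - [[0, 0, 0], [0, 0, 4], 0.02]
    - [[0, 0, 0], [0, 0, 4], 0.02]

```text
t: 12.67
eef_pos: [0.5146, 0.1535, 0.0405]
orientation: [0.963, 2.986, 0.002]
ft_force: [-2.1, -0.6, 16.2]
opening: 0.486
```

Run:
```python
from h import *
st()
s=manip.camera("side")
cv2.imwrite("pics/s7.png",cv2.resize(s["img"][210:280,260:340],None,fx=8,fy=8,interpolation=cv2.INTER_CUBIC))
```

```text
t 12.67 p [0.5146 0.1535 0.0405] yhead 54.23 z [ 0.004 -0.    -1.   ] J [ 7.200e-02  5.770e-01  1.676e+00 -1.000e-03  8.840e-01 -8.740e-01] F [-2.11 -0.62 16.15] T [-0.389  0.433  0.247] op 0.0428
```

View pics/s7.png

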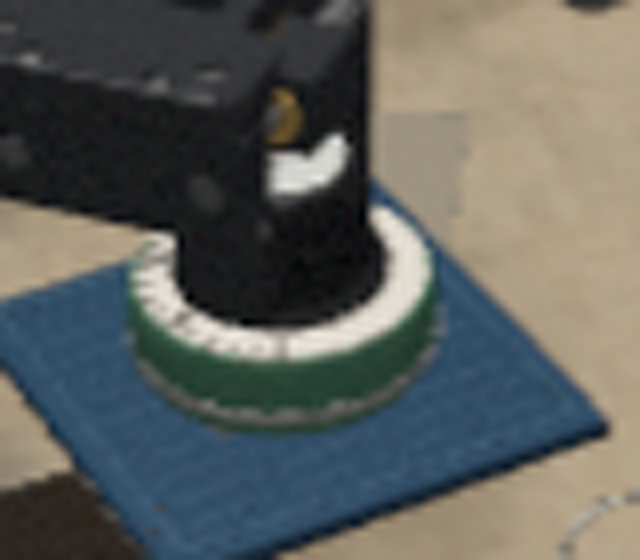

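Emit:
jog_arm:
  steps:
    - [[0, 0, 0.0003], [0, 0, 5], 0.02]
    - [[0, 0, 0.0002], [0, 0, 5], 0.02]
    - [[0, 0, 0], [0, 0, 5], 0.02]
    - [[0, 0, 0], [0, 0, 5], 0.02]
    - [[0, 0, 0], [0, 0, 5], 0.02]
    - [[0, 0, 0], [0, 0, 5], 0.02]
    - [[0, 0, 0], [0, 0, 5], 0.02]
    - [[0, 0, 0], [0, 0, 5], 0.02]

```text
t: 13.38
eef_pos: [0.5146, 0.1536, 0.0402]
orientation: [1.928, 2.476, 0.004]
ft_force: [-3.5, -0.8, 19.1]
opening: 0.489
```

Run:
```python
from h import *
st()
s=manip.camera("side")
cv2.imwrite("pics/s8.png",cv2.resize(s["img"][210:280,260:340],None,fx=8,fy=8,interpolation=cv2.INTER_CUBIC))
```

```text
t 13.38 p [0.5146 0.1536 0.0402] yhead 14.19 z [ 0.004 -0.    -1.   ] J [ 0.072  0.577  1.677 -0.     0.884 -0.175] F [-3.5  -0.85 19.07] T [-0.302  0.754  0.223] op 0.0431
```

View pics/s8.png

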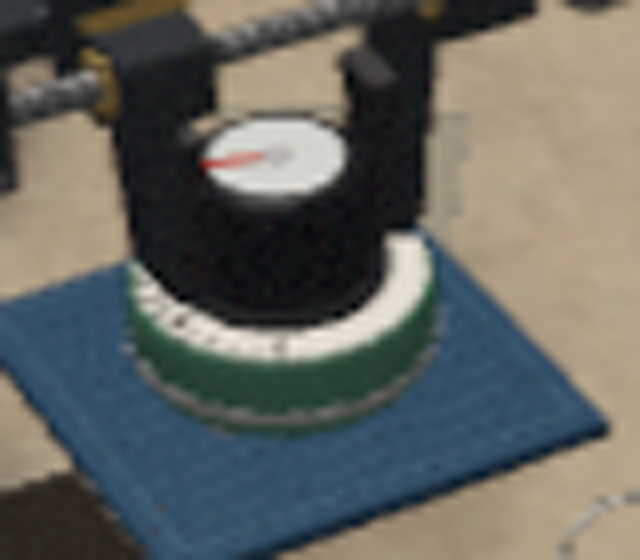

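Run:
```python
from h import *
s=manip.camera("side")
g=lambda x,y:np.array([260-.44+x/8,210-.44+y/8])
z=.008+.062-.002
a,b=onz(s,g(203,165),z),onz(s,g(277,156),z);h=np.degrees(np.arctan2(a[1]-b[1],a[0]-b[0]))
print(h,np.hypot(*(a-b)[:2]), "dial",np.radians((258-h)%360), b)
```

```text
176.98120586936486 0.017853651401336393 dial 1.41404471357504 [0.51594937 0.15260408 0.068     ]
```

Emit:
jog_arm:
  steps:
    - [[0, 0, 0], [0, 0, 5], 0.02]
    - [[0, 0, 0], [0, 0, 5], 0.02]
    - [[0, 0, 0], [0, 0, 5], 0.02]
    - [[0, 0, 0], [0, 0, 5], 0.02]
    - [[0, 0, 0], [0, 0, 5], 0.02]
    - [[0, 0, 0], [0, 0, 5], 0.02]
    - [[0, 0, 0], [0, 0, 5], 0.02]
    - [[0, 0, 0], [0, 0, 5], 0.02]

```text
t: 14.15
eef_pos: [0.5147, 0.1537, 0.0402]
orientation: [2.66, 1.668, 0.006]
ft_force: [-2.9, -0.4, 18.0]
opening: 0.488
```

Run:
```python
from h import *
st()
s=manip.camera("side")
cv2.imwrite("pics/s9.png",cv2.resize(s["img"][210:280,260:340],None,fx=8,fy=8,interpolation=cv2.INTER_CUBIC))
```

```text
t 14.15 p [0.5147 0.1537 0.0402] yhead -25.82 z [ 0.005  0.    -1.   ] J [ 0.072  0.577  1.676 -0.     0.883  0.523] F [-2.92 -0.41 18.04] T [-0.055  0.626  0.215] op 0.043
```

View pics/s9.png

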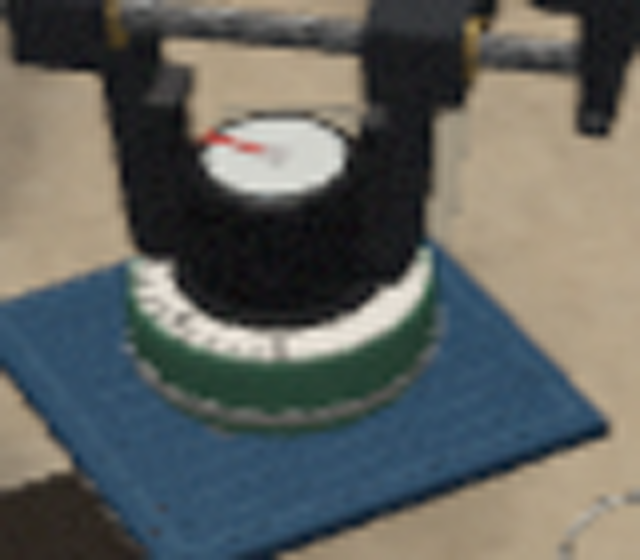

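Run:
```python
from h import *
s=manip.camera("side")
g=lambda x,y:np.array([260-.44+x/8,210-.44+y/8])
z=.068
for p in((207,137),(205,134)):
  a,b=onz(s,g(*p),z),onz(s,g(277,156),z);h=np.degrees(np.arctan2(a[1]-b[1],a[0]-b[0]))
  print(h,np.hypot(*(a-b)[:2]), "dial",np.radians((258-h)%360), b)
```

```text
139.6463720438924 0.019024068184875613 dial 2.0656604895144843 [0.51594937 0.15260408 0.068     ]
137.00611884944954 0.020099399155330388 dial 2.1117416008438106 [0.51594937 0.15260408 0.068     ]
```

Emit:
jog_arm:
  steps:
    - [[0, 0, 0], [0, 0, 4], 0.02]
    - [[0, 0, 0], [0, 0, 4], 0.02]
    - [[0, 0, 0], [0, 0, 4], 0.02]
    - [[0, 0, 0], [0, 0, 4], 0.02]
    - [[0, 0, 0], [0, 0, 4], 0.02]
    - [[0, 0, 0], [0, 0, 4], 0.02]
    - [[0, 0, 0], [0, 0, 0], 0.02]
    - [[0, 0, 0], [0, 0, 0], 0.02]

```text
t: 14.92
eef_pos: [0.5148, 0.1537, 0.0402]
orientation: [2.947, 1.084, 0.007]
ft_force: [-1.7, -0.8, 17.7]
opening: 0.492
```

Run:
```python
from h import *
st()
s=manip.camera("side")
cv2.imwrite("pics/s10.png",cv2.resize(s["img"][210:280,260:340],None,fx=8,fy=8,interpolation=cv2.INTER_CUBIC))
```

```text
t 14.92 p [0.5148 0.1537 0.0402] yhead -49.63 z [ 0.005  0.    -1.   ] J [0.072 0.577 1.676 0.    0.883 0.938] F [-1.66 -0.8  17.65] T [-0.012  0.592 -0.053] op 0.0433
```

View pics/s10.png

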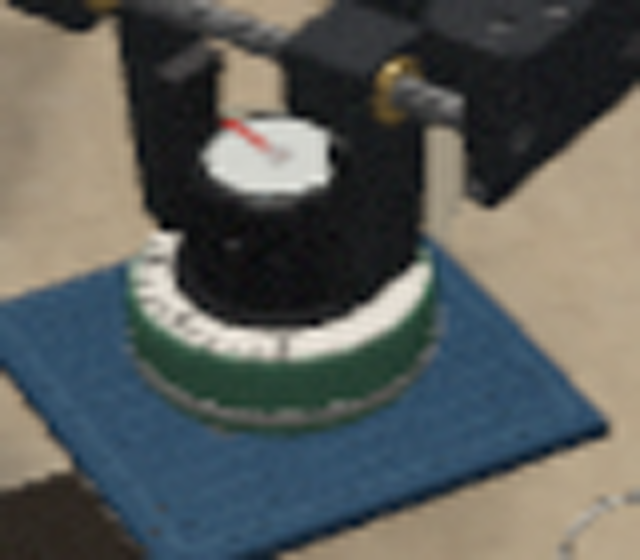

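Emit:
jog_arm:
  steps:
    - [[0, 0, 0], [0, 0, 4], 0.02]
    - [[0, 0, 0], [0, 0, 4], 0.02]
    - [[0, 0, 0], [0, 0, 4], 0.02]
    - [[0, 0, 0], [0, 0, 4], 0.02]
    - [[0, 0, 0], [0, 0, 0], 0.02]
    - [[0, 0, 0], [0, 0, 0], 0.02]
    - [[0, 0, 0], [0, 0, 0], 0.02]
    - [[0, 0, 0], [0, 0, 0], 0.02]

```text
t: 15.63
eef_pos: [0.5149, 0.1537, 0.0402]
orientation: [3.07, 0.664, 0.008]
ft_force: [-2.5, -0.3, 17.3]
opening: 0.491
```

Run:
```python
from h import *
st()
s=manip.camera("side")
g=lambda x,y:np.array([260-.44+x/8,210-.44+y/8])
z=.068
for p in((226,120),(223,118)):
  a,b=onz(s,g(*p),z),onz(s,g(277,156),z);h=np.degrees(np.arctan2(a[1]-b[1],a[0]-b[0]))
  print(h,np.hypot(*(a-b)[:2]), "dial",np.radians((258-h)%360), b)
cv2.imwrite("pics/s11.png",cv2.resize(s["img"][210:280,260:340],None,fx=8,fy=8,interpolation=cv2.INTER_CUBIC))
```

```text
t 15.63 p [0.5149 0.1537 0.0402] yhead -65.61 z [ 0.005  0.    -1.   ] J [0.072 0.577 1.676 0.    0.883 1.217] F [-2.47 -0.34 17.28] T [-0.12   0.574 -0.057] op 0.0432
115.08660192644003 0.020196279012949674 dial 2.4943093415969426 [0.51594937 0.15260408 0.068     ]
115.16925754926251 0.02136168795270014 dial 2.492866728833404 [0.51594937 0.15260408 0.068     ]
```

View pics/s11.png

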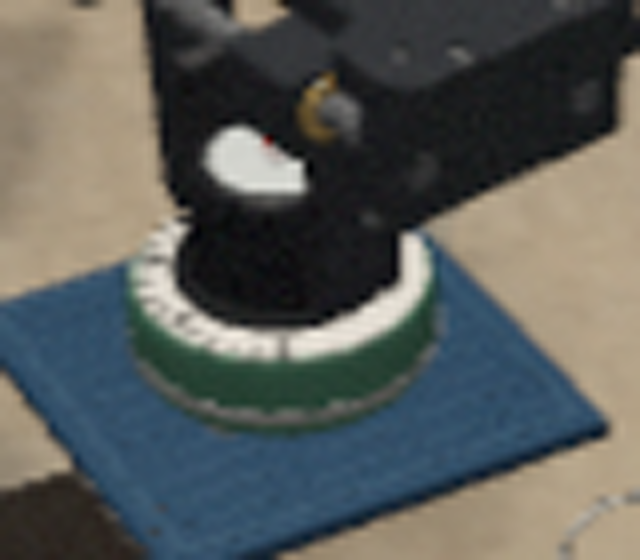

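Emit:
jog_arm:
  steps:
    - [[0, 0, 0], [0, 0, -3], 0.02]
    - [[0, 0, 0], [0, 0, -4], 0.02]
    - [[0, 0, 0], [0, 0, -5], 0.02]
    - [[0, 0, 0], [0, 0, -5], 0.02]
    - [[0, 0, 0], [0, 0, -5], 0.02]
    - [[0, 0, 0], [0, 0, -5], 0.02]
    - [[0, 0, 0], [0, 0, -5], 0.02]
    - [[0, 0, 0], [0, 0, -5], 0.02]

```text
t: 16.35
eef_pos: [0.5147, 0.1537, 0.0402]
orientation: [2.697, 1.608, 0.007]
ft_force: [-2.9, -0.1, 17.9]
opening: 0.49
```

Emit:
jog_arm:
  steps:
    - [[0, 0, 0], [0, 0, -5], 0.02]
    - [[0, 0, 0], [0, 0, -5], 0.02]
    - [[0, 0, 0], [0, 0, -5], 0.02]
    - [[0, 0, 0], [0, 0, -4], 0.02]
    - [[0, 0, 0], [0, 0, -3], 0.02]
    - [[0, 0, 0], [0, 0, 0], 0.02]
    - [[0, 0, 0], [0, 0, 0], 0.02]
    - [[0, 0, 0], [0, 0, 0], 0.02]

```text
t: 17.02
eef_pos: [0.5146, 0.1537, 0.0402]
orientation: [2.343, 2.088, 0.005]
ft_force: [-3.1, -1.2, 17.7]
opening: 0.494
```

Run:
```python
from h import *
st()
s=manip.camera("side")
cv2.imwrite("pics/s12.png",cv2.resize(s["img"][210:280,260:340],None,fx=8,fy=8,interpolation=cv2.INTER_CUBIC))
```

```text
t 17.02 p [0.5146 0.1537 0.0402] yhead -6.58 z [ 0.004  0.    -1.   ] J [ 0.072  0.577  1.676 -0.     0.884  0.187] F [-3.12 -1.2  17.65] T [-0.094  0.689  0.097] op 0.0435
```

View pics/s12.png

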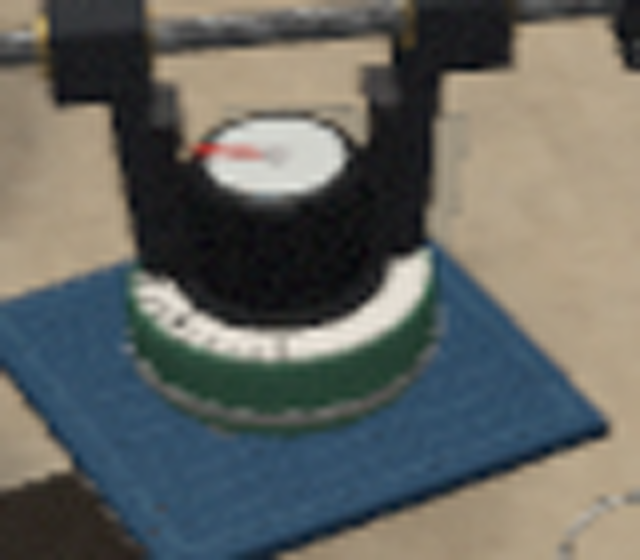

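Run:
```python
from h import *
s=manip.camera("side")
g=lambda x,y:np.array([260-.44+x/8,210-.44+y/8])
z=.068
for p in((197,149),(200,150)):
  a,b=onz(s,g(*p),z),onz(s,g(277,156),z);h=np.degrees(np.arctan2(a[1]-b[1],a[0]-b[0]))
  print(h,np.hypot(*(a-b)[:2]), "dial",np.radians((258-h)%360), b)
```

```text
156.03655885304246 0.019534354863016735 dial 1.7795977646778725 [0.51594937 0.15260408 0.068     ]
156.97223105613418 0.018735213417941057 dial 1.763267204014533 [0.51594937 0.15260408 0.068     ]
```

Emit:
jog_arm:
  steps:
    - [[0, 0, -0.0006], [0, 0, 0], 0.02]
    - [[0, 0, -0.0006], [0, 0, 0], 0.02]
    - [[0, 0, -0.0006], [0, 0, 0], 0.02]
    - [[0, 0, -0.0006], [0, 0, 0], 0.02]
    - [[0, 0, -0.0004], [0, 0, 0], 0.02]
    - [[0, 0, 0], [0, 0, 0], 0.02]
    - [[0, 0, 0], [0, 0, 0], 0.02]
    - [[0, 0, 0], [0, 0, 0], 0.02]

```text
t: 17.78
eef_pos: [0.5144, 0.1536, 0.0417]
orientation: [2.344, 2.088, 0.005]
ft_force: [1.8, -0.3, 6.0]
opening: 0.488
```

Run:
```python
from h import *
st()
```

```text
t 17.78 p [0.5144 0.1536 0.0417] yhead -6.6 z [ 0.004  0.    -1.   ] J [ 0.072  0.574  1.676 -0.     0.888  0.187] F [ 1.84 -0.32  6.05] T [-0.042 -0.205  0.068] op 0.043
```

Raise 1 mm more, then open gently.

Emit:
jog_arm:
  steps:
    - [[0, 0, -0.0004], [0, 0, 0], 0.02]
    - [[0, 0, -0.0004], [0, 0, 0], 0.02]
    - [[0, 0, 0], [0, 0, 0], 0.02]
    - [[0, 0, 0], [0, 0, 0], 0.043]
    - [[0, 0, 0], [0, 0, 0], 0.044]
    - [[0, 0, 0], [0, 0, 0], 0.045]
    - [[0, 0, 0], [0, 0, 0], 0.048]
    - [[0, 0, 0], [0, 0, 0], 0.052]

```text
t: 18.45
eef_pos: [0.512, 0.1535, 0.0409]
orientation: [-2.344, -2.089, 0.004]
ft_force: [-0.2, 0.0, -0.7]
opening: 0.587
```

Emit:
jog_arm:
  steps:
    - [[0, 0, 0], [0, 0, 0], 0.06]
    - [[0, 0, 0], [0, 0, 0], 0.07]
    - [[0, 0, 0], [0, 0, 0], 0.07]
    - [[0, 0, -0.005], [0, 0, 0], 0.07]
    - [[0, 0, -0.015], [0, 0, 0], 0.07]
    - [[0, 0, -0.025], [0, 0, 0], 0.07]
    - [[0, 0, -0.035], [0, 0, 0], 0.07]
    - [[0, 0, -0.035], [0, 0, 0], 0.07]

```text
t: 19.12
eef_pos: [0.5124, 0.1535, 0.1579]
orientation: [-2.345, -2.089, 0.002]
ft_force: [0.2, 0.8, -1.1]
opening: 0.794
```

Run:
```python
from h import *
st()
s=manip.camera("side")
cv2.imwrite("pics/s13.png",cv2.resize(s["img"][180:300,220:380],None,fx=5,fy=5,interpolation=cv2.INTER_CUBIC))
```

```text
t 19.12 p [0.5124 0.1535 0.1579] yhead -6.6 z [-0.002 -0.    -1.   ] J [0.072 0.411 1.58  0.    1.152 0.187] F [ 0.21  0.77 -1.14] T [-0.09   0.048  0.016] op 0.07
```

View pics/s13.png

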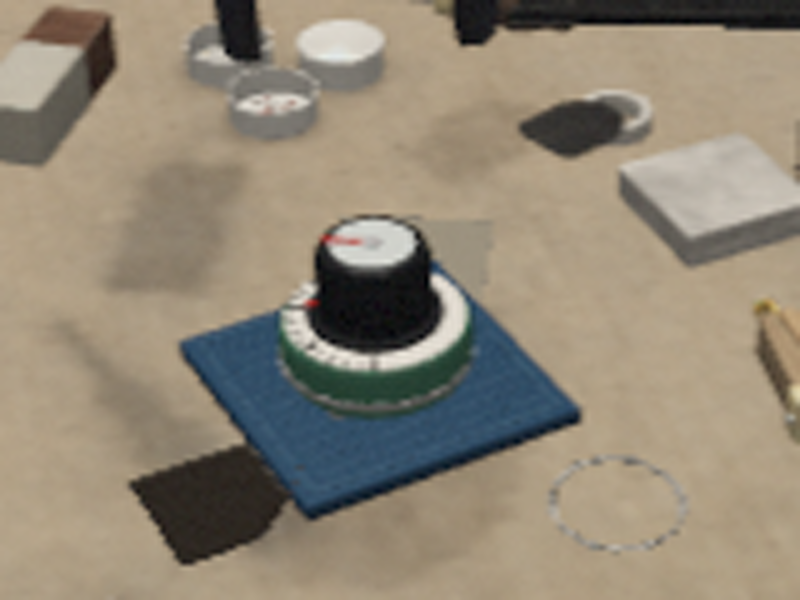

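Emit:
jog_arm:
  steps:
    - [[0, 0, -0.03], [0, 0, 0], 0.07]
    - [[0, 0, -0.03], [0, 0, 0], 0.07]
    - [[0.02, -0.02, -0.01], [0, 0, 0], 0.07]
    - [[0.03, -0.02, 0], [0, 0, 0], 0.07]
    - [[0.03, -0.02, 0], [0, 0, 0], 0.07]
    - [[0.03, -0.02, 0], [0, 0, 0], 0.07]
    - [[0.03, -0.02, 0], [0, 0, 0], 0.07]
    - [[0.03, -0.02, 0], [0, 0, 0], 0.07]

```text
t: 19.83
eef_pos: [0.4122, 0.3375, 0.2269]
orientation: [2.346, 2.09, 0.0]
ft_force: [0.2, -0.4, 0.2]
opening: 0.79
```

Emit:
jog_arm:
  steps:
    - [[0.03, -0.02, 0], [0, 0, 0], 0.07]
    - [[0.03, -0.02, 0], [0, 0, 0], 0.07]
    - [[0.03, -0.02, 0], [0, 0, 0], 0.07]
    - [[0.03, -0.02, 0], [0, 0, 0], 0.07]
    - [[0.02, -0.01, 0], [0, 0, 0], 0.07]
    - [[0.01, 0, 0], [0, 0, 0], 0.07]
    - [[0, 0, 0], [0, 0, 0], 0.07]
    - [[0, 0, 0], [0, 0, 0], 0.07]

```text
t: 20.5
eef_pos: [0.3411, 0.4953, 0.2263]
orientation: [2.345, 2.09, -0.001]
ft_force: [0.1, -0.2, 0.1]
opening: 0.795
```

Run:
```python
from h import *
np.set_printoptions(precision=4,suppress=True)
st()
s=manip.camera("side");t=manip.camera("top")
cv2.imwrite("pics/s14.png",cv2.resize(s["img"][215:275,260:340],None,fx=8,fy=8,interpolation=cv2.INTER_CUBIC))
cv2.imwrite("pics/t14.png",cv2.resize(t["img"][205:305,260:365],None,fx=6,fy=6,interpolation=cv2.INTER_CUBIC))
Z=dict(timer=.008,dial_grip=.061,pointer=.07,ten_mark=.037,glued_ring_clamp=0,blue_bottle=0,loupe=0)
for q,z in Z.items():
    for n,c in(("t",t),("s",s)):
        for r in manip.tip_of(c,q)[:1]: print(q,n,np.array(r["pixel"]),round(r["score"],2),onz(c,r["pixel"],z))
```

```text
t 20.5 p [0.3411 0.4953 0.2263] yhead -6.58 z [-0.    -0.001 -1.   ] J [ 0.773  0.492  1.27  -0.     1.38   0.888] F [ 0.11 -0.16  0.08] T [-0.072  0.074 -0.03 ] op 0.07
timer t [309.3 254.1] 0.83 [0.5139 0.1547 0.008 ]
timer s [293.1 254. ] 0.69 [0.5119 0.1536 0.008 ]
dial_grip t [307.3 252.6] 0.9 [0.5137 0.1557 0.061 ]
dial_grip s [412.2 332.5] 0.65 [ 0.626  -0.1431  0.061 ]
pointer t [303.9 264.3] 0.89 [0.4949 0.1608 0.07  ]
pointer s [286.1 230.7] 0.9 [0.4994 0.1484 0.07  ]
ten_mark t [303.  273.2] 0.67 [0.4815 0.1641 0.037 ]
glued_ring_clamp t [351.3 160.1] 0.82 [0.6741 0.0817 0.    ]
glued_ring_clamp s [385.1 265.8] 0.58 [0.6785 0.0803 0.    ]
loupe t [221.7 175.2] 0.71 [0.6515 0.3042 0.    ]
loupe s [340.2 207.5] 0.67 [0.6581 0.3083 0.    ]
```

View pics/s14.png

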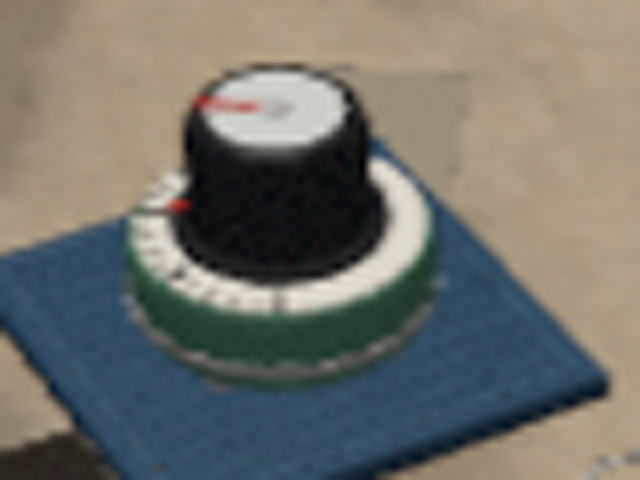

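View pics/t14.png

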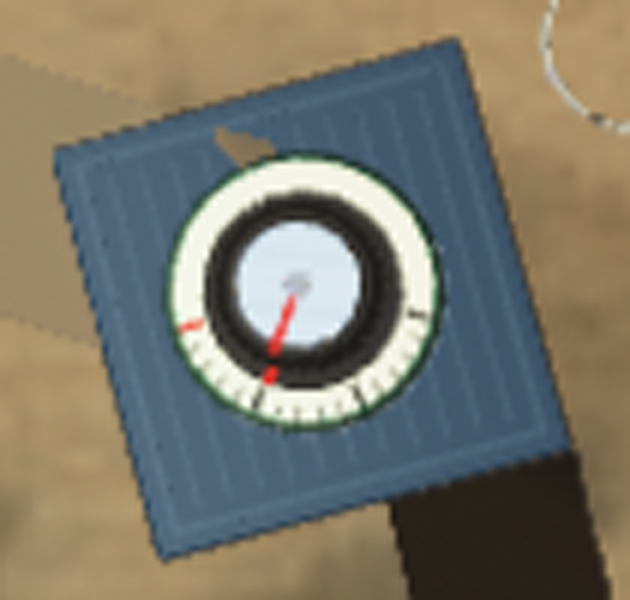

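Run:
```python
from h import *
np.set_printoptions(precision=4,suppress=True)
t=manip.camera("top");s=manip.camera("side")
f=lambda x,y:np.array([260-.42+x/6,205-.42+y/6])
for pt in((270,376),(275,349)):
  p,y,r,d=fit(t,{0:f(418,315),5:f(361,400),10:f(260,397),15:f(190,326)},f(*pt),f(297,285),.008)
  print(p,y,r,d, (d-np.pi)%(2*np.pi))
P=np.mean([onz(t,f(*q),.0085)[:2] for q in((55,150),(458,40),(570,450),(165,560))],0);print("pad",P)
g=lambda x,y:np.array([260-.44+x/8,215-.44+y/8])
p,y,r,d=fit(s,{0:g(279,299),5:g(178,274),10:g(148,211)},g(198,101),g(275,106),.008);print(p,y,r,d,(d-np.pi)%(2*np.pi))
for n,c in(("t",t),("s",s)):
    for r in manip.tip_of(c,"blue_bottle")[:1]: print(n,r["pixel"],onz(c,r["pixel"],0))
```

```text
[ 0.5142  0.152   3.1769 -0.0322] 182.02575691948255 [ 0.2  0.1 -0.4 -0.7 -0.3  0.6  0.1  0.1  0.3 -0.1] 4.7840375344093555 1.6424448808195624
[ 0.5142  0.152   3.1769 -0.0322] 182.02575691948255 [ 0.2  0.1 -0.4 -0.7 -0.3  0.6  0.1  0.1  0.3 -0.1] 4.826763510195969 1.6851708566061756
pad [0.5133 0.1509]
[ 0.5155  0.1535  3.1983 -0.0321] 183.24768452974794 [ 0.2 -0.  -0.2 -0.1  0.1 -0.1 -0.1  0.2] 4.887398817903511 1.7458061643137182
t [452.1, 166.4] [ 0.6604 -0.0891  0.    ]
s [411.1, 331.3] [ 0.656  -0.0901  0.    ]
```

Run:
```python
from h import *
np.set_printoptions(precision=4,suppress=True)
def polar(c,cx,cy,z,r0,r1):
    # sample ring in world at plane z; angle measured as CCW heading
    A=np.radians(np.arange(0,360,.5));R=np.linspace(r0,r1,8)
    P=np.array([[proj(c,[cx+r*np.cos(a),cy+r*np.sin(a),z]) for a in A] for r in R]).astype(np.float32)
    return np.degrees(A),cv2.remap(c["img"],P[...,0],P[...,1],cv2.INTER_CUBIC).astype(float)
t=manip.camera("top")
from scipy.signal import find_peaks
# center of plate: use fit center
for cx,cy in((.5142,.1520),(.5147,.1525),(.5137,.1515),(.5142,.1525),(.5147,.152)):
    A,I=polar(t,cx,cy,.037,.0300,.0345); d=255-I[...,1].mean(0)
    pk,_=find_peaks(d,prominence=10); 
    w=[ (A[max(0,k-6):k+7]*(d[max(0,k-6):k+7]-d[max(0,k-6):k+7].min())).sum()/(d[max(0,k-6):k+7]-d[max(0,k-6):k+7].min()).sum() for k in pk]
    print("ticks",np.round(w,1))
    for z,r0,r1,dx,dy in((.040,.0225,.027,0,0),(.070,.010,.0195,0,0)):
        A,I=polar(t,cx,cy,z,r0,r1); q=np.clip((I[...,2]-np.maximum(I[...,0],I[...,1])).mean(0)-20,0,None)
        print("  red z",z,(A*q).sum()/q.sum(),q.max())
```

```text
ticks [106.6 116.7 126.7 136.6 146.9 156.4 167.3 176.1 187.2 196.2 206.9 216.7
 227.1 236.9 246.9 257.3]
  red z 0.04 158.07473939552875 151.375
  red z 0.07 157.73662198931774 126.375
ticks [107.7 117.9 127.9 137.8 148.  157.5 168.3 177.  188.  196.8 207.3 217.
 227.1 236.7 246.6 256.7]
  red z 0.04 159.58492315845257 151.25
  red z 0.07 160.3848971049878 129.0
ticks [105.4 115.5 125.5 135.4 145.7 155.2 166.2 175.2 186.5 195.8 206.4 216.4
 227.1 237.1 247.3 258. ]
  red z 0.04 156.53224948467317 149.375
  red z 0.07 155.05080694901315 121.875
ticks [106.8 117.2 127.3 137.3 147.7 157.2 168.1 177.  188.1 197.  207.7 217.4
 227.7 237.4 247.3 257.6]
  red z 0.04 159.15079783726756 149.25
  red z 0.07 159.66929314565485 124.375
ticks [107.4 117.4 127.3 137.2 147.3 156.7 167.5 176.1 187.2 195.9 206.5 216.3
 226.5 236.3 246.1 256.5]
  red z 0.04 158.5241558968807 148.375
  red z 0.07 158.44619266735936 130.5
```

```bash
python3 -c "
from h import *
st(); print(manip.finish_job())"
```

```text
t 21.55 p [0.3413 0.4956 0.2266] yhead -6.6 z [-0. -0. -1.] J [0.773 0.492 1.269 0.    1.38  0.888] F [-0.12  0.16 -0.75] T [-0.112  0.065  0.   ] op 0.0699
the job is handed in; nothing more can be done
None
```

The timer is upright on the blue pad, wound past the red top mark and turned back to ten minutes. I handed the job in at 21.6 s of the 72 s allowed.

- **Placing:** I lifted the timer by its dial and set it on the pad. From the pictures it stands about 2 mm or less from the middle.
- **Winding:** I pressed down with 16 to 19 N, which puts at most about 23 N on the pad at the readings between moves. I wound the dial to about 2.78 rad, past the top mark at 2.618. That figure comes from how far the tool turned, because the gripper hid most of the pointer there. Earlier pictures during the winding agreed with the tool angle to within about 0.03 rad. The case did not turn.
- **Turning back:** I turned the dial back, eased off the pressure, opened the fingers and moved the arm away.

**Last checks:**
- **Dial reading:** the careful top-camera measurement puts the pointer about 1° (0.1 min) short of the ten-minute tick, so about 1.73 rad. The side camera gave 1.75. A coarser first reading from the top gave 1.64 to 1.69; I set it aside because its lower value came from a mark on the collar, at a different height from the pointer.
- **Other things:** the clamp, bottle and loupe showed where they were at the start, within the networks' scatter of a few mm.

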